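Select sample loop four by click count and inject

TASK

The loop selector's black knob on the injection console has no marks: turn it gently anticlockwise until it meets its end stop (that is loop one, do not force the stop), then count three clicks clockwise so that it rests in loop four. Only then swing the injection lever fully over clockwise to its other stop, and let go. Leave the selector in loop four and the other things on the bench where they are.

Things in the scene. Friction and masses are not known exactly. Their poses are not given: they have to be found in the camera images.
- panel (a point): Centre of the aluminium top panel of a white injection console, 340 mm wide (y), 250 mm deep (x), panel 75 mm above the bench. x points to its far side, away from the robot, y to its left, z up. On it: the blank black loop selector knob (left), the injection lever (right), six small tube loops up to 53 mm tall along the far edge.
- selector_axis (a point): Loop selector: a blank black round knob, 44 mm diameter, vertical axis. Point fixed to the console on that axis, at the height to grip, 36 mm above the panel; the knob reaches 22 mm below and 10 mm above it. Axes as for panel, not turning with the knob. Six positions 30 degrees apart with a click between; it starts two to five clicks clockwise of the first, nothing shows which.
- selector_foot (a point): Top of the plain round steel valve body (68 mm across) under the knob. Inside, the rotor_port lies over stator_port1 to 6 in positions 1 to 6 (8 mm apart). Feel: leaving a position takes 0.25 N m, falling to nothing half-way, then the knob pulls itself into the next. 4 degrees anticlockwise of the first position an end stop adds about 0.08 N m per degree; over 0.8 N m on it harms the valve. Likewise past the last.
- inject_hub (a point): Point on the vertical hinge axis of the injection lever, 50 mm above the panel, level with the grip post's centre. The steel hub is 40 mm across and reaches 37 mm above the panel. Axes as for panel.
- inject_grip (a point): Centre of the lever's upright black grip post, 14 mm diameter, 60 mm from the hinge axis; the post reaches 17 mm above and 24 mm below this point to the radial steel arm (10 mm thick, top 24 mm below the point). Moves with the lever.
- inject (a joint): Angle of the injection lever: 0 at the load stop (post towards the robot and right), growing clockwise seen from above to 1.047 rad (60 degrees) at the inject stop (post towards the robot and left). It stays where it is left; about 3 N at the post moves it.
- beaker: Bystander: empty glass beaker, 70 mm diameter, 90 mm tall, left of the console. Origin at the centre of its underside.
- vial_rack: Bystander: blue vial rack, 80 x 130 mm, 53 mm tall with its vials, right of the console. Origin under its centre.
- wrench: Bystander: open-end wrench 130 mm long lying in front of the console.
- carton: Bystander: white carton 100 x 150 x 70 mm, at the far left. Origin under its centre.
- notebook: Bystander: green notebook 150 x 210 x 12 mm lying at the right near the robot.
- reagent: Bystander: amber bottle with blue cap, 56 mm diameter, 110 mm tall, at the left. Origin under its centre.
- pen_caddy: Bystander: white pen caddy 90 x 220 mm with pens up to 145 mm tall, at the far right. Origin under its centre.

How it is judged:
By the outcome, as a careful person would: the job done as asked, in the order asked, and still so for the second after the job is handed in, with the robot touching nothing.
It also fails if it takes over 67 s, if anything falls off the work surface, if the arm or the gripper's body presses on something with over 40 N, if the wrist force passes 120 N, or if a joint passes its speed limit or range.

ROBOT

A 6-joint arm with a two-finger parallel gripper is mounted at the origin on the work surface. World frame = base frame: x ahead of the robot, y to its left, z up, the work surface at z = 0. Lengths are in m, angles in degrees, forces in N, time in s.
With the tool pointing down it reaches from about 0.4 to 0.825 m from the base axis. Payload 7 kg.
Tool frame: the origin (TCP) lies on the centre line of the jaws, within the pads' length; the fingertips stand 11 mm ahead of it and the grasp point (between the pads) lies 8 mm behind it; z points along the fingers, y is the line along which they close (so a half turn about z gives the same grasp; the last joint's range is limited). The gripper opens to 88 mm and grips with 3 to 60 N. Pads are 19 mm wide; open, the fingers measure 130 mm over their backs; the gripper's body (78 mm by 193 mm) begins 47 mm behind the grasp point.
Start: joints at [89.96, 20.546, 0.682, 0, -70.136, -16.507], TCP at [0.192, 0.647, 0.205] pointing down, gripper open.
Joint ranges: [-176.03, 176.03], [-82.01, 121.73], [-58.28, 71.71], [-173.87, 95.51], [-174.79, -0.11], [-173.66, 173.66]. Speed limits (degrees/s): [136.94, 136.94, 172.46, 180, 180, 180].

INTERFACE

Orientations are given as [roll, pitch, yaw] about the fixed x, y, z axes, in that order (R = Rz(yaw) Ry(pitch) Rx(roll)).
In Python, from plant import r, capture, camera_model, job gives the robot as it stands.
- The arm moves only by the tool drive_tool, never from a script. Its argument "increments" is a list that holds one entry, the list of rows, each a list of 5 numbers: the gripper's target within -1 to 1 (fully open at 1, half-way at 0, shut at -1), then the shift along the tool's x, y, z scaled (see below), then the turn about the tool's z scaled (see below). In form: [[[gripper, tx, ty, tz, roll], ...]]. A call has 1 to 5 rows; each row is the pose to reach, as a shift and turn from the pose commanded when the call began, along the tool's axes at that moment, turning the shorter way round; what a row does not reach only later rows make up. The controller multiplies each number of a shift by 120 mm and each number of a turn by 360 degrees. A row lasts 1/8 s, in which the tool goes at most 62.5 mm and 10.7 degrees, less where a joint would pass 70% of its speed; a pose out of reach is approached as far as the arm can. A call with a number of a shift or a turn outside -1 to 1 is refused whole. A call with a gripper value outside its range is refused whole. The fingers move at their own pace and stop on an object; "squeeze" is the grip in N (left out, the last holds). Time passes only in rows, so rows that repeat a pose let the fingers close. It gives the time, the measured TCP pose, the force, the opening and the grip force at its end, in the units of the state.
- r.get_state(): the state, without advancing time (a new reading comes with each control period).
- capture(name): name is "scene" or "top" or "wrist"; returns the picture (420x560x3 uint8, red, green, blue); there is no depth.
- camera_model(name): a dict with "camera_matrix" (3x3 intrinsics, pixels), "rvec" (rotation vector, rad) and "tvec" (3), from world to camera coordinates, as OpenCV has them. Camera axes: x right, y down, z forward; pixel columns grow to the right and rows downward; lengths in m; the calibration is good to about 2 mm. A picture is of the moment at which its call begins: read the wrist's pose just before it. camera_model takes no time and is no camera call; for the wrist camera it gives the pose at the moment of the call.
- job.close_job(): hands the job in; it is judged then, once.
The state is a dict: "time_s": time; "joints": joint angles; "qd": joint speeds; "joint_torque": joint torques, N m; "tcp_pos": TCP position; "eef_rot": TCP orientation; "contact_force": force on the tool from outside, world axes, zero at the start; "moment": the same for the moment, N m; "gripper_width": finger opening in m; "gripper_force": force on a finger pad.
Only numpy, scipy, OpenCV 4.12 (cv2) and the standard library are available. Lean on these libraries where they do the work, as an engineer would, in place of code of your own. Each camera call takes 0.05 s, during which the arm holds its last target. There are 200 camera calls.

## Working session

There is one attempt and no reset: what is moved stays moved. The work goes in short steps, Python scripts to look and compute and a tool call to move; the robot and the scene stay as the last step left them, time stands still between calls to the robot, and variables do not carry over. Pictures are saved under pics/ and viewed, at most 10 in all, crops included, and the job is handed in when it is done.

Besides the shell and the picture viewer there is one more tool, called after "Call:" as name([rows], argument=value, ...), one row to a line, values as JSON. drive_tool: Moves the arm, as the interface text tells. Its arguments: {"type":"object","properties":{"increments":{"type":"array"},"squeeze":{"type":"number"}},"required":["increments"]}

```bash
mkdir -p pics; ls; python3 - <<'E'
from plant import r,capture,camera_model
import cv2
print(r.get_state())
for n in("scene","top"):
    cv2.imwrite(f"pics/{n}0.png",capture(n)[:,:,::-1]); print(n,camera_model(n))
E
```

```text
pics
{'time_s': 0.0, 'joints': array([ 8.99595896e+01,  2.05924479e+01,  6.32087232e-01, -2.05214501e-02,
       -7.01332512e+01, -1.65065656e+01]), 'qd': array([ 0.04220482,  0.0273644 ,  0.0161015 , -0.02435799, -0.02700129,
        0.00561787]), 'joint_torque': array([ 1.37433013e-03, -5.82713664e+01,  2.93049073e+01,  6.99698567e+00,
        6.95427079e-03, -1.62337628e-04]), 'tcp_pos': array([0.19212131, 0.64653258, 0.20369719]), 'eef_rot': array([ 1.79904765e+02, -8.10405614e-03, -1.65539589e+01]), 'contact_force': array([-0.28494716,  0.73529781, -0.21169784]), 'moment': array([-0.00557756,  0.03419517, -0.00766838]), 'gripper_force': 0.0, 'gripper_width': 0.08760262351417454}
scene {'camera_matrix': array([[422.91288419,   0.        , 280.70594456],
       [  0.        , 422.91288419, 210.43998048],
       [  0.        ,   0.        ,   1.        ]]), 'rvec': array([ 0.73715667,  2.69534024, -0.94221989]), 'tvec': array([ 0.41792945, -0.09410517,  1.67483129])}
top {'camera_matrix': array([[418.50243949,   0.        , 285.23057389],
       [  0.        , 418.50243949, 208.54868046],
       [  0.        ,   0.        ,   1.        ]]), 'rvec': array([ 2.22093582, -2.1628327 ,  0.08095578]), 'tvec': array([-0.02938181,  0.4781354 ,  1.23819242])}
```

View pics/top0.png

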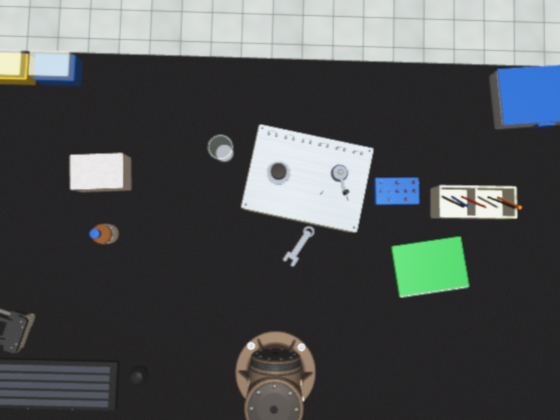

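View pics/scene0.png

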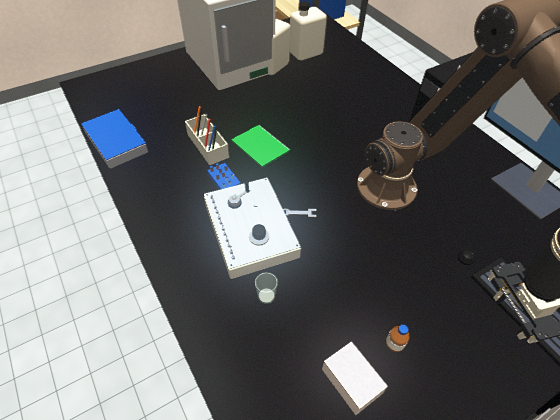

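Top view: console corners are near (261,125), (373,150), (356,232), (242,208). The knob is at about (279,172), the hub at (340,172), and the lever post at (347,192). Next I refine these with masks and rays.

```bash
cat > h.py <<'E'
import numpy as np,cv2
from plant import r,capture,camera_model
def ray(cm,px,z):
    K=cm["camera_matrix"];R=cv2.Rodrigues(cm["rvec"])[0];t=cm["tvec"]
    o=-R.T@t; d=R.T@np.linalg.inv(K)@np.array([px[0],px[1],1.])
    return o+d*(z-o[2])/d[2]
def proj(cm,P): return cv2.projectPoints(np.float64([P]),cm["rvec"],cm["tvec"],cm["camera_matrix"],None)[0].ravel()
def blobs(m,amin):
    n,l,s,c=cv2.connectedComponentsWithStats(m.astype(np.uint8))
    return [(c[i].round(1),s[i]) for i in range(1,n) if s[i][4]>=amin]
E
python3 - <<'E'
from h import *
im=cv2.imread("pics/top0.png");cm=camera_model("top")
g=im.max(2)
roi=np.zeros(g.shape,np.uint8);roi[115:240,236:380]=1
m=((g>120)&(roi>0)).astype(np.uint8)
m=cv2.morphologyEx(m,cv2.MORPH_OPEN,np.ones((5,5)))
m[:, :]=m
c=max(cv2.findContours(m,0,2)[0],key=cv2.contourArea)
rc=cv2.minAreaRect(c);print(rc)
for p in cv2.boxPoints(rc):print(p,ray(cm,p,.075)[:2].round(4))
print("panel",ray(cm,rc[0],.075).round(4))
inner=cv2.erode(cv2.fillPoly(np.zeros_like(m),[c],1),np.ones((5,5)))
for b in blobs((g<90)&(inner>0),4):print(b,ray(cm,b[0],.121)[:2].round(4),ray(cm,b[0],.142)[:2].round(4))
x=cv2.resize(im[115:245,230:385],None,fx=5,fy=4.6,interpolation=2)
cv2.imwrite("pics/c.png",cv2.resize(im[115:245,230:385],None,fx=4.6,fy=4.6,interpolation=2))
E
```

```text
((307.34161376953125, 178.01010131835938), (119.05415344238281, 87.0072250366211), 11.996898651123047)
[240.07208 208.1903 ] [0.4724 0.1125]
[258.1573  123.08344] [0.7203 0.0685]
[374.61115 147.8299 ] [ 0.6574 -0.2697]
[356.52594 232.93677] [ 0.4107 -0.2211]
panel [ 0.5643 -0.0774  0.075 ]
(array([278., 171.]), array([272, 164,  13,  15, 164], dtype=int32)) [0.5751 0.0068] [0.5718 0.0065]
(array([345.3, 191.7]), array([344, 190,   4,   4,  11], dtype=int32)) [ 0.5228 -0.1802] [ 0.5205 -0.177 ]
```

View pics/c.png

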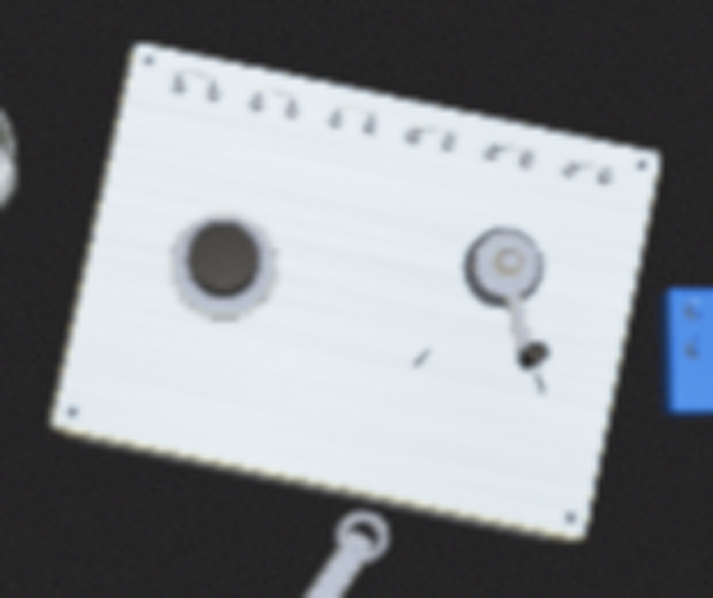

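The panel yaw is about −10°, the knob is near (0.573, 0.007) and the post near (0.521, −0.178). Now I approach above the console.

Call:
drive_tool([
  [[1,0.35,0.35,-0.1,0],[1,0.7,0.7,-0.2,0],[1,1,1,-0.3,0]],
])

```text
time_s: 0.48
tcp_pos: [0.2737, 0.4958, 0.2406]
eef_rot: [179.9, -0.0, -16.5]
contact_force: [1.0, 0.8, 1.7]
gripper_width: 0.0877
gripper_force: 0.0
```

Call:
drive_tool([
  [[1,0.35,0.35,0,0],[1,0.7,0.7,0,0],[1,1,1,0,0]],
])

```text
time_s: 0.85
tcp_pos: [0.3544, 0.3465, 0.2406]
eef_rot: [180.0, 0.0, -16.6]
contact_force: [0.7, 0.8, 0.9]
gripper_width: 0.0877
gripper_force: 0.0
```

Call:
drive_tool([
  [[1,0.35,0.35,0,0],[1,0.7,0.7,0,0],[1,1,1,0,0]],
])

```text
time_s: 1.23
tcp_pos: [0.4352, 0.1974, 0.2407]
eef_rot: [-180.0, 0.0, -16.6]
contact_force: [0.9, -0.3, 0.3]
gripper_width: 0.0872
gripper_force: 0.0
```

Call:
drive_tool([
  [[1,0.35,0.35,0,0],[1,0.7,0.7,0,0],[1,0.8,1,0,0],[1,0.8,1,0,0],[1,0.8,1,0,0]],
])

```text
time_s: 1.85
tcp_pos: [0.4926, 0.0571, 0.2405]
eef_rot: [-180.0, 0.0, -16.6]
contact_force: [0.2, -0.1, 0.4]
gripper_width: 0.0878
gripper_force: 0.0
```

```bash
python3 - <<'E'
from h import *
s=r.get_state();cm=camera_model("wrist");im=capture("wrist")
cv2.imwrite("pics/w1.png",im[:,:,::-1]);print(s);print(cm)
print(proj(cm,[.573,.007,.121]),proj(cm,[.521,-.178,.142]))
E
```

```text
{'time_s': 1.85, 'joints': array([ 2.93539426e+01,  2.10069294e+00, -1.80220290e+01, -9.86643654e-03,
       -6.98831897e+01,  4.40634264e+01]), 'qd': array([ 1.3729095 ,  0.00388712,  0.20937917,  0.14990752, -0.03188918,
        0.06251228]), 'joint_torque': array([-8.08910038e-01, -3.24039352e+01,  2.92257500e+01,  6.94703892e+00,
        5.41463122e-02,  3.14653816e-02]), 'tcp_pos': array([0.49257602, 0.05705207, 0.24053042]), 'eef_rot': array([-1.79997805e+02,  1.07683652e-02, -1.65860247e+01]), 'contact_force': array([ 0.24469742, -0.08140875,  0.37734484]), 'moment': array([ 0.03768253, -0.04572371, -0.02631979]), 'gripper_force': 0.0, 'gripper_width': 0.08782324705520232}
{'camera_matrix': array([[300.55350977,   0.        , 281.22312988],
       [  0.        , 300.55350977, 210.33943349],
       [  0.        ,   0.        ,   1.        ]]), 'rvec': array([-1.77888774,  2.38577333,  0.30145303]), 'tvec': array([0.19441906, 0.40165444, 0.53644928])}
[306.97312953 106.0854224 ] [529.49775425 100.42398774]
```

View pics/w1.png

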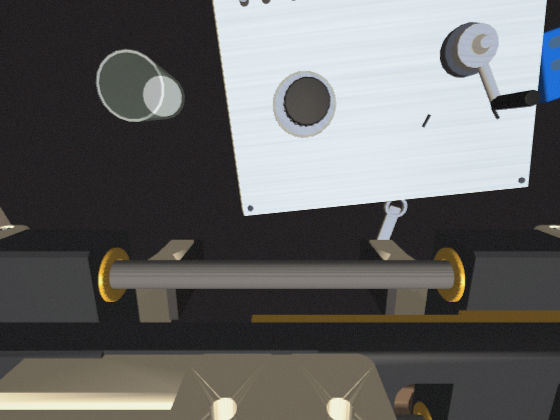

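The wrist view shows the knob top near (308,101) inside the valve body ring (305,104), the hub at (482,44) and the post top near (533,98).

```bash
python3 - <<'E'
from h import *
im=cv2.imread("pics/w1.png");cm=camera_model("wrist");g=im.max(2)
h=cv2.HoughCircles(cv2.medianBlur(cv2.cvtColor(im[60:145,260:350],6),3),cv2.HOUGH_GRADIENT,1,5,param1=80,param2=12,minRadius=18,maxRadius=36)
for c in h[0][:5]: 
    p=c[:2]+[260,60]; print(p,c[2],ray(cm,p,.121)[:2].round(4),ray(cm,p,.089)[:2].round(4))
for p in([533,98],[533,99]):print("post",ray(cm,p,.142)[:2].round(4))
print("post base",ray(cm,[497,103],.101)[:2].round(4))
print("hub",ray(cm,[482,43],.112)[:2].round(4))
for b in blobs((g<75)[60:145,260:350],50):print(b)
t=camera_model("top")
print(ray(t,[340.4,172],.112)[:2],ray(t,[345.9,192],.142)[:2])
a=np.deg2rad(-10.1);R=np.array([[np.cos(a),-np.sin(a)],[np.sin(a),np.cos(a)]])
print("post-from hub",R@np.array([-np.cos(np.pi/6),-.5])*.06,R@np.array([-np.cos(np.pi/6),.5])*.06)
E
```

```text
[303.5 103.5] 32.6 [0.5762 0.0101] [0.5784 0.0071]
[309.5 102.5] 26.6 [0.5755 0.0044] [0.5775 0.0008]
[300.5  99.5] 28.8 [0.5804 0.0118] [0.583 0.009]
[305.5  98.5] 27.5 [0.58   0.0071] [0.5825 0.0038]
[301.5 108.5] 28.6 [0.5725 0.0131] [0.5742 0.0104]
post [ 0.5224 -0.1807]
post [ 0.5216 -0.1806]
post base [ 0.5228 -0.1779]
hub [ 0.5809 -0.1631]
(array([50.3, 35.7]), array([ 24,  17,  46,  49, 516], dtype=int32))
[ 0.57851925 -0.16692076] [ 0.51968673 -0.17862445]
post-from hub [-0.05641729 -0.02042277] [-0.04589528  0.03864742]
```

Call:
drive_tool([
  [[1,0.25,0.05,0,0.029],[1,0.5,0.1,0,0.058],[1,0.8,0.21,0,0.087],[1,0.8,0.21,0,0.116],[1,0.8,0.21,0,0.145]],
])

```text
time_s: 2.52
tcp_pos: [0.5778, 0.0065, 0.2401]
eef_rot: [179.9, 0.0, -69.0]
contact_force: [-1.4, 0.0, 0.6]
gripper_width: 0.0878
gripper_force: 0.0
```

Call:
drive_tool([
  [[1,0,0,0,0.029],[1,0,0,0.1,0.058],[1,0,0,0.3,0.07],[1,0,0,0.3,0.07]],
])

```text
time_s: 3.02
tcp_pos: [0.5763, 0.0065, 0.203]
eef_rot: [179.8, -0.1, -93.8]
contact_force: [0.4, 0.0, -0.1]
gripper_width: 0.0872
gripper_force: 0.0
```

```bash
python3 - <<'E'
from h import *
s=r.get_state();cm=camera_model("wrist");im=capture("wrist")
cv2.imwrite("pics/w2.png",im[:,:,::-1]);print(s["tcp_pos"],s["eef_rot"],s["joints"],s["moment"])
print(proj(cm,[.5775,.0055,.121]),proj(cm,[.522,-.18,.142]))
E
```

```text
[0.57628925 0.00653832 0.20295328] [ 1.79798645e+02 -5.36440672e-02 -9.38233878e+01] [ 2.00647766e+01  1.15135161e+01 -1.20449976e+01 -3.53898227e-02
 -6.66473203e+01 -2.38741722e+01] [ 0.15192074 -0.07148115  0.00248471]
[279.43985647 209.74232501] [342.88767542 -54.54373038]
```

View pics/w2.png

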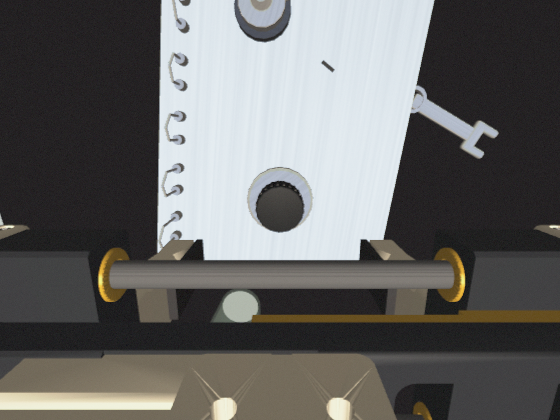

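The knob top is at (280,208), against a predicted (279,210), so it is centred within 2 mm. I descend and grip.

Call:
drive_tool([
  [[1,0.012,0,0.25,0],[1,0.012,0,0.5,0],[1,0.012,0,0.7,0],[1,0.012,0,0.8,0],[1,0.012,0,0.81,0]],
])

```text
time_s: 3.7
tcp_pos: [0.5776, 0.0043, 0.1077]
eef_rot: [180.0, -0.0, -93.9]
contact_force: [-0.7, -0.5, -0.4]
gripper_width: 0.0875
gripper_force: 0.0
```

Call:
drive_tool([
  [[-1,0,0,0,0],[-1,0,0,0,0],[-1,0,0,0,0],[-1,0,0,0,0],[-1,0,0,0,0]],
], squeeze=30)

```text
time_s: 4.32
tcp_pos: [0.5774, 0.0041, 0.1076]
eef_rot: [-180.0, 0.0, -93.9]
contact_force: [0.6, -0.8, 0.3]
gripper_width: 0.043
gripper_force: 0.0
```

```bash
cat > s.py <<'E'
from plant import r
s=r.get_state()
for k in("time_s","tcp_pos","eef_rot","contact_force","moment","gripper_width","gripper_force"):print(k,s[k])
print(s["joints"].round(2),s["joint_torque"][5])
E
python3 s.py
```

```text
time_s 4.325
tcp_pos [0.57744575 0.00408606 0.10758427]
eef_rot [-1.79990651e+02  1.44195313e-03 -9.39436588e+01]
contact_force [ 0.64547821 -0.75469843  0.30537535]
moment [ 0.07328298 -0.06836212 -0.00320238]
gripper_width 0.0430421992248515
gripper_force 0.0
[ 19.81  16.13 -19.36   0.   -54.49 -23.75] 0.0004497279860515846
```

Call:
drive_tool([
  [[-1,0,0,0,0],[-1,0,0,0,0],[-1,0,0,0,0]],
])

```text
time_s: 4.7
tcp_pos: [0.5774, 0.0041, 0.1074]
eef_rot: [180.0, -0.0, -93.9]
contact_force: [0.3, -0.5, 0.6]
gripper_width: 0.0131
gripper_force: 0.0
```

Call:
drive_tool([
  [[-1,0,0,0,-0.01],[-1,0,0,0,-0.02],[-1,0,0,0,-0.02]],
])

```text
time_s: 5.08
tcp_pos: [0.5774, 0.0041, 0.1074]
eef_rot: [180.0, -0.0, -86.8]
contact_force: [0.1, -0.1, 0.8]
gripper_width: 0.0004
gripper_force: 0.0
```

```bash
python3 s.py
```

```text
time_s 5.075
tcp_pos [0.57739082 0.00409906 0.10742044]
eef_rot [ 1.79995577e+02 -9.36311472e-04 -8.67701481e+01]
contact_force [ 0.06437957 -0.08247066  0.76709882]
moment [ 0.08974243 -0.06754619  0.00159095]
gripper_width 0.0003849011157188965
gripper_force 0.0
[ 19.81  16.15 -19.37  -0.   -54.49 -16.58] 0.5386917851865292
```

The fingers closed on nothing, so I look again.

```bash
python3 - <<'E'
from h import *
cm=camera_model("wrist");a=capture("wrist");b=capture("scene");c=capture("top")
p=proj(camera_model("scene"),[.5775,.005,.1]).astype(int);q=proj(camera_model("top"),[.5775,.005,.1]).astype(int)
print(proj(cm,r.get_state()["tcp_pos"]),p,q)
f=lambda im,p:cv2.resize(im[p[1]-55:p[1]+55,p[0]-70:p[0]+70],(400,300),interpolation=2)
cv2.imwrite("pics/m1.png",np.vstack([np.hstack([cv2.resize(a,(400,300)),f(b,p)]),np.hstack([f(c,q),f(c,q)])])[:,:,::-1])
E
```

```text
[280.82288438 243.14031252] [258 232] [278 171]
```

View pics/m1.png

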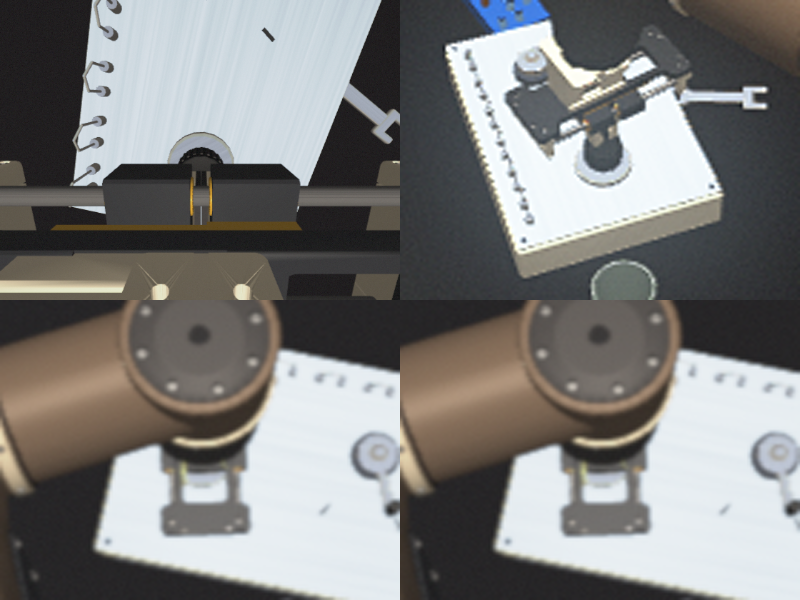

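The fingers closed above the knob, so the heights need checking by triangulation.

```bash
python3 - <<'E'
from h import *
import glob
w1=dict(camera_matrix=np.array([[300.55350977,0,281.22312988],[0,300.55350977,210.33943349],[0,0,1]]),rvec=np.array([-1.77888774,2.38577333,.30145303]),tvec=np.array([.19441906,.40165444,.53644928]))
T=camera_model("top");S=camera_model("scene")
def tri(obs):
    A=[];b=[];
    for cm,px in obs:
        R=cv2.Rodrigues(cm["rvec"])[0];o=-R.T@cm["tvec"];d=R.T@np.linalg.inv(cm["camera_matrix"])@np.array([*px,1.]);d/=np.linalg.norm(d)
        P=np.eye(3)-np.outer(d,d);A.append(P);b.append(P@o)
    x=np.linalg.lstsq(np.vstack(A),np.hstack(b),rcond=None)[0]
    return x.round(4),[ (proj(c,x)-p).round(1) for c,p in obs]
for n,c in(("w1",w1),("T",T),("S",S),("wr",camera_model("wrist"))):
    R=cv2.Rodrigues(c["rvec"])[0];print(n,(-R.T@c["tvec"]).round(3),R[2].round(3))
im=cv2.imread("pics/scene0.png");g=im.max(2)[210:255,240:280]
bl=blobs(g<95,30);print(bl)
s=[(b[0]+[240,210]) for b in bl]
cor=lambda x,y:(230+x/4.6,115+y/4.6)
print("FL corner",tri([(w1,(245,215)),(T,cor(52,428))]))
print("FR corner",tri([(w1,(529,186)),(T,cor(586,540))]))
print("hubtop",tri([(w1,(482,43)),(T,cor(508,262))]))
print("knob",tri([(w1,(308,101)),(T,cor(223,258))]), s and tri([(T,(cor(223,258))),(S,s[0])]))
print("posttop",tri([(w1,(535,98)),(T,cor(533,354))]))
print(proj(camera_model("wrist"),[.5775,.005,.121]))
x=im[205:260,225:295];cv2.imwrite("pics/sk.png",np.hstack([cv2.resize(x,(420,330),interpolation=2),cv2.resize(cv2.imread("pics/w2.png")[150:250,230:330],(330,330))]))
E
```

```text
w1 [0.556 0.037 0.419] [-0.239  0.071 -0.969]
T [ 0.396 -0.007  1.267] [ 0.066 -0.007 -0.998]
S [0.954 0.738 1.239] [-0.333 -0.531 -0.779]
wr [ 0.581 -0.063  0.286] [-0.013  0.249 -0.968]
[]
FL corner (array([0.4739, 0.1102, 0.0549]), [array([-0.7, -0. ]), array([0.3, 0.1])])
FR corner (array([ 0.4135, -0.2256,  0.0679]), [array([-0.7,  1. ]), array([ 0.3, -0.4])])
hubtop (array([ 0.5805, -0.1681,  0.1048]), [array([-0.1,  0.9]), array([ 0. , -0.3])])
knob (array([0.5766, 0.0049, 0.1155]), [array([-0.4,  1.1]), array([ 0.2, -0.3])]) []
posttop (array([ 0.5208, -0.1784,  0.1466]), [array([-0.7,  2. ]), array([ 0.2, -0.5])])
[280.49271754 252.7141033 ]
```

View pics/sk.png

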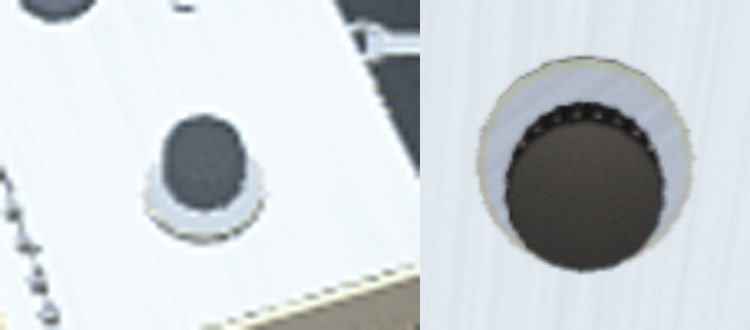

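```bash
python3 - <<'E'
from h import *
S=camera_model("scene");W=camera_model("wrist");a=capture("wrist")[150:320,180:380];b=capture("scene")[195:260,220:296]
for z in(.089,.096,.107,.121):print(z,((proj(S,[.5775,.005,z])-[220,195])*400/76).round(),((proj(W,[.5775,.005,z])-[180,150])*2).round())
cv2.imwrite("pics/z1.png",np.hstack([cv2.resize(b,(400,342),interpolation=2),cv2.copyMakeBorder(cv2.resize(a,(400,340),interpolation=2),0,2,0,0,0)])[:,:,::-1])
E
```

```text
0.089 [204. 207.] [201. 170.]
0.096 [204. 200.] [201. 177.]
0.107 [203. 190.] [201. 188.]
0.121 [203. 177.] [201. 205.]
```

View pics/z1.png

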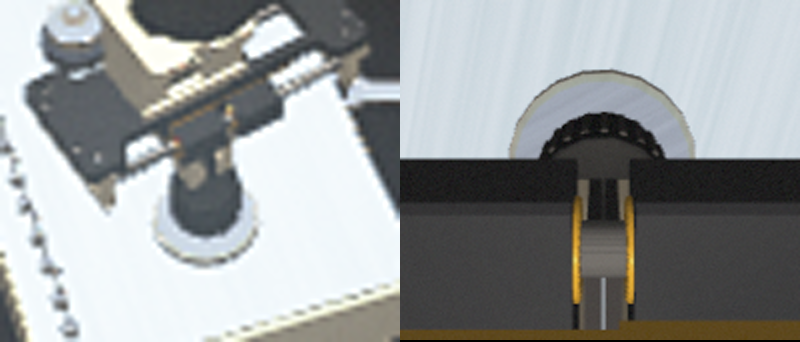

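The pictures show the fingertips ending about at the knob top, so the tips reach roughly 25–35 mm less than stated. I open and descend further, guarded.

Call:
drive_tool([
  [[1,0,0,-0.05,0],[1,0,0,-0.05,0],[1,0,0,-0.05,0],[1,0,0,-0.05,0],[1,0,0,-0.05,0]],
])

```text
time_s: 5.95
tcp_pos: [0.5774, 0.0041, 0.1134]
eef_rot: [180.0, -0.0, -86.7]
contact_force: [-0.1, -0.4, 0.7]
gripper_width: 0.0448
gripper_force: 0.0
```

Call:
drive_tool([
  [[1,0,0,0,0],[1,0,0,0.05,0],[1,0,0,0.1,0],[1,0,0,0.15,0],[1,0,0,0.2,0]],
])

```text
time_s: 6.58
tcp_pos: [0.5773, 0.004, 0.0889]
eef_rot: [180.0, -0.0, -86.7]
contact_force: [-0.6, 0.0, 0.7]
gripper_width: 0.087
gripper_force: 0.0
```

Call:
drive_tool([
  [[1,0,0,0.03,0],[1,0,0,0.06,0],[1,0,0,0.08,0]],
])

```text
time_s: 6.95
tcp_pos: [0.5774, 0.0041, 0.0797]
eef_rot: [-180.0, -0.0, -86.7]
contact_force: [0.4, -0.7, 0.5]
gripper_width: 0.0877
gripper_force: 0.0
```

```bash
python3 - <<'E'
from h import *
W=camera_model("wrist");a=capture("wrist");b=capture("scene")[180:275,200:311]
cv2.imwrite("pics/z2.png",np.hstack([cv2.resize(b,(400,342),interpolation=2),cv2.resize(a,(400,342))])[:,:,::-1])
E
python3 s.py
```

```text
time_s 7.05
tcp_pos [0.57729806 0.00405355 0.07965508]
eef_rot [ 1.79983813e+02 -3.36310757e-03 -8.67517019e+01]
contact_force [ 0.09285298 -0.47513283  0.48660241]
moment [ 0.07501927  0.00735354 -0.04677595]
gripper_width 0.08741253707693683
gripper_force 0.0
[ 19.81  17.85 -21.16  -0.   -51.   -16.56] 0.0005335698551789392
```

View pics/z2.png

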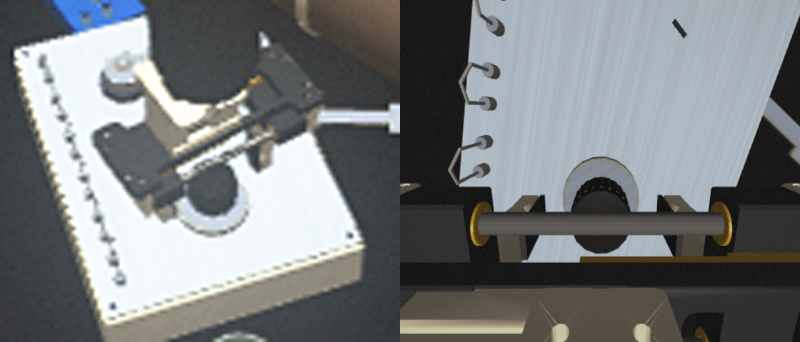

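No contact although the stated tip height is below the panel, so the fingers are indeed shorter than described. They now straddle the knob, so I close on it.

Call:
drive_tool([
  [[-1,0,0,0,0],[-1,0,0,0,0],[-1,0,0,0,0],[-1,0,0,0,0],[-1,0,0,0,0]],
], squeeze=25)

```text
time_s: 7.68
tcp_pos: [0.5779, 0.0042, 0.08]
eef_rot: [-179.9, 0.0, -86.7]
contact_force: [5.5, -1.6, -2.3]
gripper_width: 0.0434
gripper_force: 25.7
```

Call:
drive_tool([
  [[-1,0,0,0,0],[-1,0,0,0,0]],
])

```text
time_s: 7.92
tcp_pos: [0.5778, 0.0041, 0.08]
eef_rot: [-180.0, -0.0, -86.7]
contact_force: [2.6, -0.1, -0.4]
gripper_width: 0.0436
gripper_force: 25.0
```

```bash
python3 s.py
```

```text
time_s 7.925
tcp_pos [0.57783515 0.004128   0.07996362]
eef_rot [-1.79961712e+02 -9.31990103e-05 -8.67445119e+01]
contact_force [ 2.59613729 -0.1257629  -0.41686055]
moment [-0.12274801 -0.78451832 -0.0796323 ]
gripper_width 0.04357958859593945
gripper_force 25.000292658805847
[ 1.980e+01  1.785e+01 -2.113e+01  1.000e-02 -5.099e+01 -1.656e+01] 0.020659550791606307
```

Gripped. First test turn: 8° anticlockwise.

Call:
drive_tool([
  [[-1,0,0,0,-0.011],[-1,0,0,0,-0.022],[-1,0,0,0,-0.022]],
])

```text
time_s: 8.3
tcp_pos: [0.5781, 0.0042, 0.08]
eef_rot: [-179.9, -0.0, -78.9]
contact_force: [4.4, -0.6, -2.0]
gripper_width: 0.0435
gripper_force: 25.0
```

```bash
python3 s.py
```

```text
time_s 8.3
tcp_pos [0.57808987 0.00416442 0.07998768]
eef_rot [-1.79935003e+02 -4.27247725e-03 -7.88530267e+01]
contact_force [ 4.43492374 -0.55788261 -2.04589993]
moment [-0.23668488 -1.56138056 -0.12498866]
gripper_width 0.04345378494682504
gripper_force 24.99988317489624
[ 1.980e+01  1.785e+01 -2.112e+01  2.000e-02 -5.097e+01 -8.660e+00] 0.6779140792787075
```

Call:
drive_tool([
  [[-1,0,0,0,-0.028],[-1,0,0,0,-0.056],[-1,0,0,0,-0.061],[-1,0,0,0,-0.061]],
])

```text
time_s: 8.8
tcp_pos: [0.5789, 0.0045, 0.08]
eef_rot: [-179.9, -0.1, -56.9]
contact_force: [6.0, 0.2, -3.9]
gripper_width: 0.0432
gripper_force: 25.0
```

```bash
python3 s.py
```

```text
time_s 8.8
tcp_pos [0.57890608 0.00449278 0.0800388 ]
eef_rot [-1.79855716e+02 -5.49924482e-02 -5.69212031e+01]
contact_force [ 5.97552447  0.20641597 -3.89119738]
moment [-0.11081352 -2.53193342  0.03548324]
gripper_width 0.04323231887457294
gripper_force 24.999059736728668
[ 1.981e+01  1.786e+01 -2.109e+01  3.000e-02 -5.089e+01  1.325e+01] 0.21079713944345713
```

One click felt. I continue, easing 1.5 mm towards +x to cut the side load.

Call:
drive_tool([
  [[-1,0.007,-0.01,0,-0.011],[-1,0.007,-0.01,0,-0.022],[-1,0.007,-0.01,0,-0.022]],
])

```text
time_s: 9.18
tcp_pos: [0.5792, 0.0046, 0.08]
eef_rot: [-179.9, 0.0, -49.0]
contact_force: [2.3, 3.4, -0.7]
gripper_width: 0.0434
gripper_force: 25.0
```

```bash
python3 s.py
```

```text
time_s 9.175
tcp_pos [0.57924085 0.00459178 0.07996728]
eef_rot [-1.79940187e+02  1.24232669e-03 -4.90465578e+01]
contact_force [ 2.30543772  3.3750014  -0.70483485]
moment [ 1.05514639 -0.88884116 -0.12380328]
gripper_width 0.043356696019789295
gripper_force 24.999320805072784
[ 1.977e+01  1.796e+01 -2.094e+01 -3.000e-02 -5.105e+01  2.120e+01] 0.7334315031766891
```

Torque is −0.12 N m: the normal detent. I complete this click.

Call:
drive_tool([
  [[-1,0,0,0,-0.028],[-1,0,0,0,-0.056],[-1,0,0,0,-0.061],[-1,0,0,0,-0.061]],
])

```text
time_s: 9.68
tcp_pos: [0.5797, 0.0053, 0.08]
eef_rot: [-179.9, -0.1, -27.1]
contact_force: [3.6, 5.4, -2.2]
gripper_width: 0.0433
gripper_force: 25.0
```

Call:
drive_tool([
  [[-1,0,0,0,-0.011],[-1,0,0,0,-0.022],[-1,0,0,0,-0.022]],
])

```text
time_s: 10.05
tcp_pos: [0.5799, 0.0055, 0.08]
eef_rot: [-179.9, -0.1, -19.2]
contact_force: [3.9, 6.8, -1.4]
gripper_width: 0.0435
gripper_force: 25.0
```

```bash
python3 s.py
```

```text
time_s 10.05
tcp_pos [0.57989239 0.00552352 0.0800219 ]
eef_rot [-1.79853530e+02 -8.11941340e-02 -1.91680113e+01]
contact_force [ 3.87094261  6.76014038 -1.41063343]
moment [ 2.51730842 -1.33655621 -0.13814384]
gripper_width 0.04345247604515777
gripper_force 25.000098645687103
[ 19.81  17.96 -20.9   -0.08 -50.98  51.07] 0.5731876753270626
```

Call:
drive_tool([
  [[-1,0.004,-0.014,0,-0.028],[-1,0.004,-0.014,0,-0.056],[-1,0.004,-0.014,0,-0.061],[-1,0.004,-0.014,0,-0.061]],
])

```text
time_s: 10.55
tcp_pos: [0.58, 0.0064, 0.08]
eef_rot: [-179.9, -0.0, 2.7]
contact_force: [0.8, 4.9, 0.8]
gripper_width: 0.0432
gripper_force: 25.0
```

Call:
drive_tool([
  [[-1,0,0,0,-0.011],[-1,0,0,0,-0.022],[-1,0,0,0,-0.022]],
])

```text
time_s: 10.92
tcp_pos: [0.58, 0.0067, 0.08]
eef_rot: [-179.9, -0.1, 10.7]
contact_force: [0.3, 7.7, -0.1]
gripper_width: 0.0434
gripper_force: 25.0
```

```bash
python3 s.py
```

```text
time_s 10.925
tcp_pos [0.57999083 0.00665915 0.07997296]
eef_rot [-1.79917435e+02 -5.03058007e-02  1.06658468e+01]
contact_force [ 0.26758068  7.70940388 -0.14891561]
moment [ 2.69629947 -0.14606648 -0.14978279]
gripper_width 0.04344811220968242
gripper_force 25.006923973560333
[ 19.91  18.03 -20.8   -0.09 -51.1   80.81] 0.5959085561335087
```

Call:
drive_tool([
  [[-1,0.002,-0.012,0,-0.028],[-1,0.002,-0.012,0,-0.056],[-1,0.002,-0.012,0,-0.061],[-1,0.002,-0.012,0,-0.061]],
])

```text
time_s: 11.42
tcp_pos: [0.5796, 0.0074, 0.08]
eef_rot: [-180.0, -0.0, 32.5]
contact_force: [-0.8, 5.6, 3.7]
gripper_width: 0.0439
gripper_force: 25.0
```

Call:
drive_tool([
  [[-1,0,0,0,-0.011],[-1,0,0,0,-0.022],[-1,0,0,0,-0.022]],
])

```text
time_s: 11.8
tcp_pos: [0.5795, 0.0077, 0.08]
eef_rot: [-179.9, -0.0, 40.4]
contact_force: [-1.2, 6.6, 4.0]
gripper_width: 0.0433
gripper_force: 25.0
```

```bash
python3 s.py
```

```text
time_s 11.8
tcp_pos [0.57945088 0.00765086 0.07995744]
eef_rot [-1.79943022e+02 -2.07473099e-02  4.04294246e+01]
contact_force [-1.24582119  6.56816599  3.95355915]
moment [ 2.79471823  0.68107703 -0.15116883]
gripper_width 0.043335297497673855
gripper_force 25.013600885868073
[ 2.0040e+01  1.8020e+01 -2.0830e+01 -8.0000e-02 -5.1150e+01  1.1044e+02] 0.5484126694500446
```

Call:
drive_tool([
  [[-1,0,-0.008,0,-0.028],[-1,0,-0.008,0,-0.056],[-1,0,-0.008,0,-0.061],[-1,0,-0.008,0,-0.061]],
])

```text
time_s: 12.3
tcp_pos: [0.5787, 0.0081, 0.08]
eef_rot: [-180.0, -0.0, 62.4]
contact_force: [-1.2, 5.4, 2.2]
gripper_width: 0.0435
gripper_force: 25.0
```

```bash
python3 s.py
```

```text
time_s 12.3
tcp_pos [0.57874668 0.00809545 0.07996191]
eef_rot [-1.79957407e+02 -6.12020162e-03  6.23899958e+01]
contact_force [-1.16577939  5.42112948  2.21734593]
moment [2.13103026 0.69726519 0.17737578]
gripper_width 0.043535103201177844
gripper_force 25.00321090221405
[ 2.0130e+01  1.7970e+01 -2.0920e+01 -5.0000e-02 -5.1140e+01  1.3229e+02] 0.10853120824322104
```

Call:
drive_tool([
  [[-1,0,0,0,-0.011],[-1,0,0,0,-0.022],[-1,0,0,0,-0.022]],
])

```text
time_s: 12.68
tcp_pos: [0.5785, 0.0082, 0.0799]
eef_rot: [-179.9, -0.0, 70.3]
contact_force: [-2.6, 6.1, 3.2]
gripper_width: 0.0434
gripper_force: 25.0
```

```bash
python3 s.py
```

```text
time_s 12.675
tcp_pos [0.57847338 0.00818586 0.07993897]
eef_rot [-1.79930418e+02 -2.13132968e-02  7.02876317e+01]
contact_force [-2.60411392  6.13183301  3.24000253]
moment [ 2.43899483  1.00532053 -0.32828701]
gripper_width 0.04341407661012324
gripper_force 25.007753670215607
[ 2.0130e+01  1.7960e+01 -2.0920e+01 -8.0000e-02 -5.1160e+01  1.4021e+02] 0.8028211444616318
```

Torque jumped to −0.33 N m, more than a plain detent. I confirm the stop with 3° more.

Call:
drive_tool([
  [[-1,0,0,0,-0.004],[-1,0,0,0,-0.008],[-1,0,0,0,-0.008]],
])

```text
time_s: 13.05
tcp_pos: [0.5784, 0.0081, 0.08]
eef_rot: [-179.9, -0.0, 73.1]
contact_force: [-3.3, 6.7, 5.0]
gripper_width: 0.0435
gripper_force: 25.0
```

```bash
python3 s.py
```

```text
time_s 13.05
tcp_pos [0.57837882 0.00814569 0.07995564]
eef_rot [-1.79926533e+02 -2.35952185e-02  7.31177208e+01]
contact_force [-3.31077993  6.6930554   4.9899285 ]
moment [ 2.49857461  1.04534501 -0.50847671]
gripper_width 0.04353481105495585
gripper_force 25.00667452812195
[ 2.0130e+01  1.7950e+01 -2.0930e+01 -8.0000e-02 -5.1160e+01  1.4304e+02] 0.6643711030483246
```

The stop is confirmed at 0.51 N m, so loop one sits at yaw ≈64°. I back off to it, release, and let the knob settle.

Call:
drive_tool([
  [[-1,0,0,0,0.013],[-1,0,0,0,0.026],[-1,0,0,0,0.026]],
])

```text
time_s: 13.42
tcp_pos: [0.5787, 0.0082, 0.08]
eef_rot: [-180.0, -0.0, 63.7]
contact_force: [-1.2, 5.9, 3.1]
gripper_width: 0.0438
gripper_force: 25.0
```

```bash
python3 s.py
```

```text
time_s 13.425
tcp_pos [0.57870841 0.00815106 0.07996382]
eef_rot [-1.79953279e+02 -1.39348140e-02  6.37162623e+01]
contact_force [-1.19877512  5.91410406  3.11786949]
moment [ 2.28997089  0.70890035 -0.10144878]
gripper_width 0.04381492652223087
gripper_force 25.00850558280945
[ 2.0130e+01  1.7970e+01 -2.0920e+01 -6.0000e-02 -5.1140e+01  1.3362e+02] -0.43979689478874207
```

Call:
drive_tool([
  [[0.4,0,0,0,0.026],[0.4,0,0,0,0],[0.4,0,0,0,0],[0.4,0,0,0,0]],
])

```text
time_s: 13.92
tcp_pos: [0.5789, 0.0073, 0.0797]
eef_rot: [-180.0, 0.0, 63.8]
contact_force: [0.5, -0.5, 0.3]
gripper_width: 0.061
gripper_force: 0.0
```

```bash
python3 s.py
```

```text
time_s 13.925
tcp_pos [0.57888285 0.00731577 0.07971819]
eef_rot [-1.79975697e+02  3.71403574e-02  6.38060387e+01]
contact_force [ 0.50501038 -0.46061852  0.34164864]
moment [-0.09552996 -0.07883987 -0.02573501]
gripper_width 0.06098243734443121
gripper_force 0.0
[ 2.0080e+01  1.8000e+01 -2.0940e+01  1.0000e-02 -5.1110e+01  1.3372e+02] 0.01329473132500425
```

Call:
drive_tool([
  [[0.4,-0.012,-0.004,0,0],[-1,-0.012,-0.004,0,0],[-1,-0.012,-0.004,0,0],[-1,-0.012,-0.004,0,0],[-1,-0.012,-0.004,0,0]],
])

```text
time_s: 14.55
tcp_pos: [0.578, 0.0066, 0.0799]
eef_rot: [-180.0, 0.0, 64.1]
contact_force: [-1.5, 0.8, 1.7]
gripper_width: 0.0433
gripper_force: 25.0
```

Call:
drive_tool([
  [[-1,0,0,0,0.011],[-1,0,0,0,0.022],[-1,0,0,0,0.022]],
])

```text
time_s: 14.92
tcp_pos: [0.5781, 0.0066, 0.0799]
eef_rot: [-180.0, 0.0, 56.2]
contact_force: [-0.9, 1.1, 1.4]
gripper_width: 0.0434
gripper_force: 25.0
```

```bash
python3 s.py
```

```text
time_s 14.925
tcp_pos [0.57808506 0.00656438 0.07988846]
eef_rot [-1.79997299e+02  8.09681284e-03  5.62017180e+01]
contact_force [-0.86634815  1.06262764  1.36117043]
moment [-0.00276251  0.3707966   0.11475023]
gripper_width 0.0434316914418424
gripper_force 24.999151825904846
[ 20.03  17.9  -21.05   0.   -51.05 126.17] -0.7113136164844036
```

Call:
drive_tool([
  [[-1,0,0,0,0.028],[-1,0,0,0,0.056],[-1,0,0,0,0.061],[-1,0,0,0,0.061]],
])

```text
time_s: 15.42
tcp_pos: [0.5782, 0.0065, 0.0799]
eef_rot: [180.0, 0.0, 34.4]
contact_force: [0.2, -1.3, 1.2]
gripper_width: 0.0431
gripper_force: 25.0
```

```bash
python3 s.py
```

```text
time_s 15.425
tcp_pos [0.57817627 0.00649218 0.07987702]
eef_rot [1.79996895e+02 1.99800957e-03 3.44136020e+01]
contact_force [ 0.16582819 -1.31837798  1.24648972]
moment [-0.15196076  0.21896185 -0.07335037]
gripper_width 0.0431069877286458
gripper_force 25.00068873167038
[ 20.02  17.9  -21.05   0.   -51.05 104.39] -0.24683193303644657
```

One click clockwise: +0.11 N m leaving, then a pull in. Now the second and third.

Call:
drive_tool([
  [[-1,0,0,0,0.028],[-1,0,0,0,0.056],[-1,0,0,0,0.083],[-1,0,0,0,0.083]],
])

```text
time_s: 15.92
tcp_pos: [0.5782, 0.0063, 0.0799]
eef_rot: [180.0, -0.0, 4.5]
contact_force: [0.1, -1.7, 1.4]
gripper_width: 0.0432
gripper_force: 25.0
```

Call:
drive_tool([
  [[-1,0,0,0,0.011],[-1,0,0,0,0.022],[-1,0,0,0,0.022]],
])

```text
time_s: 16.3
tcp_pos: [0.5782, 0.0063, 0.0799]
eef_rot: [180.0, 0.0, -3.3]
contact_force: [-0.6, -2.7, 1.1]
gripper_width: 0.0432
gripper_force: 25.0
```

```bash
python3 s.py
```

```text
time_s 16.3
tcp_pos [0.57816924 0.00629404 0.07990266]
eef_rot [ 1.79976068e+02  1.79171208e-03 -3.27480710e+00]
contact_force [-0.55707034 -2.69058042  1.10724677]
moment [-0.96279698  0.0223396   0.12685236]
gripper_width 0.04320212264571817
gripper_force 24.999858140945435
[ 2.001e+01  1.790e+01 -2.106e+01  3.000e-02 -5.105e+01  6.670e+01] -0.6750884279608727
```

Call:
drive_tool([
  [[-1,0,0,0,0.028],[-1,0,0,0,0.056],[-1,0,0,0,0.062],[-1,0,0,0,0.062]],
])

```text
time_s: 16.8
tcp_pos: [0.5781, 0.0062, 0.0799]
eef_rot: [180.0, 0.0, -25.7]
contact_force: [0.1, -4.4, 1.0]
gripper_width: 0.0432
gripper_force: 25.0
```

```bash
python3 s.py
```

```text
time_s 16.8
tcp_pos [0.57808158 0.00615853 0.07986254]
eef_rot [ 1.79963471e+02  1.91262403e-04 -2.56619796e+01]
contact_force [ 0.08969442 -4.41064921  1.03407747]
moment [-1.65804262 -0.08114891 -0.0327902 ]
gripper_width 0.04316195579691558
gripper_force 24.9913027882576
[ 2.001e+01  1.791e+01 -2.106e+01  3.000e-02 -5.106e+01  4.431e+01] -0.26484332978725433
```

The knob is at −25.7°, that is 90° clockwise of loop one, with no residual torque. I release it and rise straight up.

Call:
drive_tool([
  [[1,0,0,0,0],[1,0,0,0,0],[1,0,0,0,0],[1,0,0,-0.4,0],[1,0,0,-0.85,0]],
])

```text
time_s: 17.42
tcp_pos: [0.5775, 0.0066, 0.1822]
eef_rot: [179.9, 0.1, -25.9]
contact_force: [1.3, -0.1, -0.1]
gripper_width: 0.0857
gripper_force: 0.0
```

Call:
drive_tool([
  [[1,0,0.4,0,-0.022],[1,0,0.8,0,-0.043],[1,0,1,0,-0.043],[1,0,1,0,-0.043]],
])

```text
time_s: 17.92
tcp_pos: [0.5251, -0.1024, 0.1822]
eef_rot: [-180.0, -0.0, -10.5]
contact_force: [0.2, 0.3, 0.1]
gripper_width: 0.0878
gripper_force: 0.0
```

```bash
python3 s.py; python3 - <<'E'
from h import *
cm=camera_model("wrist");im=capture("wrist");cv2.imwrite("pics/w3.png",im[:,:,::-1])
print("post",proj(cm,[.522,-.181,.142]),"hub",proj(cm,[.578,-.163,.112]))
cm0=cm;R=cv2.Rodrigues(cm["rvec"])[0];print((-R.T@cm["tvec"]).round(3))
E
```

```text
time_s 17.925
tcp_pos [ 0.52509967 -0.10239515  0.18216546]
eef_rot [-1.79979020e+02 -2.94947053e-02 -1.05144907e+01]
contact_force [0.18610988 0.33899564 0.10499882]
moment [ 0.01975365 -0.01104596  0.02539577]
gripper_width 0.08780261976575537
gripper_force 0.0
[ 9.970e+00  8.310e+00 -1.890e+01 -1.000e-02 -6.276e+01  6.952e+01] 0.32702439464628696
post [383.77229415 209.1201853 ] hub [342.28122096 137.72756985]
[ 0.59  -0.115  0.361]
```

View pics/w3.png

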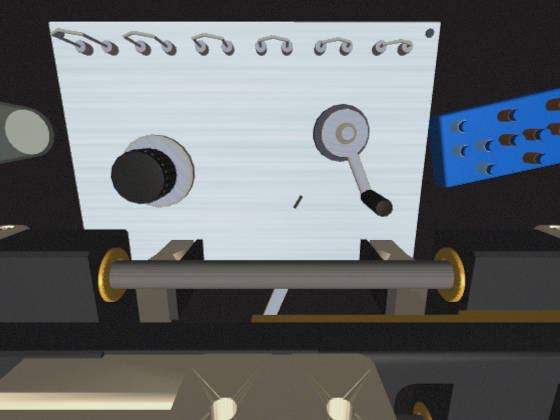

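The post top is at (382,207), within 2 px of prediction. I move over it with the jaws half open and lower to cage it.

Call:
drive_tool([
  [[0,0.05,0.32,0,0],[0,0.1,0.64,0,0],[0,0.1,0.64,0,0],[0,0.1,0.64,0,0]],
])

```text
time_s: 18.48
tcp_pos: [0.524, -0.1784, 0.1816]
eef_rot: [-180.0, 0.0, -10.4]
contact_force: [-0.3, 0.5, -0.3]
gripper_width: 0.0534
gripper_force: 0.0
```

Call:
drive_tool([
  [[0,0,0,0.2,0],[0,0,0,0.4,0],[0,0,0,0.55,0],[0,0,0,0.68,0],[0,0,0,0.75,0]],
])

```text
time_s: 19.1
tcp_pos: [0.5236, -0.1783, 0.0911]
eef_rot: [180.0, 0.0, -10.4]
contact_force: [-0.4, 0.1, -0.5]
gripper_width: 0.044
gripper_force: 0.0
```

Call:
drive_tool([
  [[-0.45,0,0,0,0],[-0.45,0,0,0,0],[-0.45,0,0,0,0]],
], squeeze=8)

```text
time_s: 19.48
tcp_pos: [0.5241, -0.1791, 0.0925]
eef_rot: [-180.0, -0.1, -10.4]
contact_force: [-0.3, -0.7, -0.5]
gripper_width: 0.0252
gripper_force: 0.0
```

```bash
python3 s.py
```

```text
time_s 19.475
tcp_pos [ 0.52407362 -0.17911629  0.09253008]
eef_rot [-1.79991421e+02 -6.78861385e-02 -1.04280106e+01]
contact_force [-0.29278623 -0.73345972 -0.45283944]
moment [-0.03291133 -0.00613313  0.02582427]
gripper_width 0.02516649801230833
gripper_force 0.0
[ 1.400e+00  1.497e+01 -2.336e+01  1.000e-02 -5.160e+01  7.817e+01] -0.0009623102596378885
```

Call:
drive_tool([
  [[-1,0,0,0,0],[-1,0,0,0,0],[-1,0,0,0,0]],
], squeeze=8)

```text
time_s: 19.85
tcp_pos: [0.5231, -0.1795, 0.0921]
eef_rot: [180.0, 0.0, -10.4]
contact_force: [-3.4, -3.5, 4.2]
gripper_width: 0.0139
gripper_force: 8.0
```

Gripped on the 14 mm post. I swing along the arc.

Call:
drive_tool([
  [[-1,-0.03,-0.06,0,0],[-1,-0.05,-0.12,0,0],[-1,-0.064,-0.185,0,0],[-1,-0.067,-0.25,0,0],[-1,-0.067,-0.25,0,0]],
])

```text
time_s: 20.48
tcp_pos: [0.5216, -0.1473, 0.0921]
eef_rot: [-180.0, -0.0, -10.4]
contact_force: [-1.9, 1.1, 4.3]
gripper_width: 0.0138
gripper_force: 8.0
```

Call:
drive_tool([
  [[-1,0.003,-0.065,0,0],[-1,0.017,-0.13,0,0],[-1,0.035,-0.18,0,0],[-1,0.047,-0.211,0,0],[-1,0.047,-0.211,0,0]],
])

```text
time_s: 21.1
tcp_pos: [0.5302, -0.1259, 0.0919]
eef_rot: [179.8, 0.1, -10.4]
contact_force: [-3.8, -15.8, 5.1]
gripper_width: 0.0157
gripper_force: 8.0
```

Call:
drive_tool([
  [[-1,0.005,-0.01,0,0],[-1,0.01,-0.02,0,0],[-1,0.01,-0.02,0,0]],
], squeeze=20)

```text
time_s: 21.48
tcp_pos: [0.53, -0.1265, 0.0919]
eef_rot: [179.6, 0.3, -10.4]
contact_force: [-5.8, -29.1, 6.5]
gripper_width: 0.0135
gripper_force: 20.0
```

```bash
python3 s.py;python3 - <<'E'
from h import *
cm=camera_model("wrist");im=capture("wrist");cv2.imwrite("pics/w4.png",im[:,:,::-1])
# hub centre and steel-arm direction, seen in front of the gripper, by circle fit
g=cv2.medianBlur(cv2.cvtColor(im,7),3)[0:230]
h=cv2.HoughCircles(g,cv2.HOUGH_GRADIENT,1,20,param1=80,param2=18,minRadius=18,maxRadius=40)
print(h[0][:5] if h is not None else None, proj(cm,[.58,-.163,.112]))
for c in h[0][:5]: print(ray(cm,c[:2],.112)[:2].round(4))
E
```

```text
time_s 21.475
tcp_pos [ 0.52999661 -0.12653685  0.09188722]
eef_rot [179.60146456   0.28375071 -10.4483883 ]
contact_force [ -5.77855871 -29.11649715   6.54335397]
moment [-10.49952909   2.17278733  -0.11225446]
gripper_width 0.013510892854526502
gripper_force 20.004008039832115
[  7.41  14.43 -24.38   0.37 -51.58  71.91] 0.1258247997611761
[[333.5 145.5  39.4]] [331.57074507 154.89239622]
[ 0.5846 -0.1646]
```

The TCP no longer advances while the force rises, so this is a hard stop. I cross-check against the inject mark on the panel before letting go.

```bash
python3 - <<'E'
from h import *
T=camera_model("top");cor=lambda x,y:(230+x/4.6,115+y/4.6)
L=ray(T,cor(540,382),.075)[:2];I=ray(T,cor(422,357),.075)[:2];print("marks",L,I)
hub=np.array([.580,-.1645]);post=np.array([.523,-.1800]);tcp=r.get_state()["tcp_pos"][:2]
ang=lambda p:np.degrees(np.arctan2(*(np.array([[.182,.983],[-.983,.182]])@(p-hub))))
for h in([.580,-.1645],[.578,-.163],[.578,-.167]):
    hub=np.array(h);print(h,[ang(p).round(1) for p in(L,I,post,tcp)],np.linalg.norm(tcp-hub))
E
```

```text
marks [ 0.50975575 -0.19338687] [ 0.52338959 -0.1195858 ]
[0.58, -0.1645] [np.float64(-32.8), np.float64(27.9), np.float64(-25.7), np.float64(26.7)] 0.06276588740374797
[0.578, -0.163] [np.float64(-34.5), np.float64(28.0), np.float64(-27.7), np.float64(26.7)] 0.06026592845208975
[0.578, -0.167] [np.float64(-31.6), np.float64(30.5), np.float64(-23.8), np.float64(29.6)] 0.06276551024753022
```

The post aligns with the inject mark within about 1°. I let go and rise clear.

Call:
drive_tool([
  [[-0.3,0,0.008,0,0],[-0.3,0,0.008,0,0],[-0.3,0,0.008,0,0]],
])

```text
time_s: 21.9
tcp_pos: [0.533, -0.1222, 0.0915]
eef_rot: [-180.0, 0.0, -10.4]
contact_force: [-0.1, -0.4, -0.1]
gripper_width: 0.0299
gripper_force: 0.0
```

Call:
drive_tool([
  [[-0.3,0,0,-0.3,0],[-0.3,0,0,-0.7,0],[-0.3,0,0,-1,0],[-0.3,0,0,-1,0]],
])

```text
time_s: 22.4
tcp_pos: [0.5349, -0.1222, 0.215]
eef_rot: [-179.9, -0.3, -10.4]
contact_force: [-0.4, 0.0, -0.3]
gripper_width: 0.0309
gripper_force: 0.0
```

```bash
python3 s.py; python3 - <<'E'
from h import *
cm=camera_model("wrist");im=capture("wrist");cv2.imwrite("pics/w5.png",im[:,:,::-1])
b=np.array([.578,-.165]);a=np.deg2rad(-10.5)
for th in(15,20,25,30):
    t=np.deg2rad(th);v=np.array([-np.cos(t),np.sin(t)])*.06
    p=b+[v[0]*np.cos(a)-v[1]*np.sin(a),v[0]*np.sin(a)+v[1]*np.cos(a)];print(th,proj(cm,[*p,.142]).round(1))
g=im.max(2);print([x for x in blobs(g[:240]<70,60) if x[1][4]<6000])
E
```

```text
time_s 22.4
tcp_pos [ 0.53490399 -0.12222763  0.21502012]
eef_rot [-179.90085748   -0.34481582  -10.36080534]
contact_force [-0.41440012  0.04099959 -0.30019106]
moment [ 0.00218707  0.02223472 -0.02507609]
gripper_width 0.03086299449057307
gripper_force 0.0
[ 7.600e+00  8.040e+00 -1.475e+01  1.000e-02 -6.685e+01  7.204e+01] 0.0015706112753832713
15 [301.9 221.6]
20 [296.2 219.9]
25 [290.7 217.7]
30 [285.4 215. ]
[(array([142.3, 184.2]), array([ 114,  161,   57,   48, 2128], dtype=int32)), (array([286.9, 205.7]), array([277, 195,  18,  23, 231], dtype=int32)), (array([164.8, 234.6]), array([ 104,  230,  116,   10, 1073], dtype=int32))]
```

The post blob lies at column 287, which fits about 28–30° (the inject stop), and the robot is clear. I hand in.

```bash
python3 -c "
from plant import job
print(job.close_job())"
```

```text
the job is handed in; nothing more can be done
None
```

The job is handed in after about 22 s: I turned the knob five clicks anticlockwise to its end stop (about 0.5 N m), then three clicks clockwise to loop four, and swung the lever to its inject stop and released it, with the arm clear and no contact felt with anything else.

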